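Put the stray paint bottle into the crowded push-to-open drawer

TASK

Press the push latch on top of the white cabinet so that the drawer springs fully out. Gently slide the paint bottles in it aside along their channel, without lifting them out or tipping them, and stand the matching bottle from the plywood board upright on the channel floor in the same row, setting it down softly. Leave the drawer out with all four bottles standing in it, and leave everything else where it is.

Things in the scene. Friction and masses are not known exactly. Their poses are not given: they have to be found in the camera images.
- bottle_center (a point): White round paint bottle, the one still out on the plywood board, to be put away: body 46 mm diameter and 50 mm high, shoulder, then a black cap 24 mm diameter and 30 mm high; 86 mm tall in all, about 0.12 kg. Point at its centre, 43 mm above its underside (the middle of the cap is 28 mm above the point); z axis up.
- drawer (a joint): Sliding drawer of the low white cabinet (cabinet 266 mm wide, 180 mm deep, 112 mm high, open front covered by the drawer's plain front panel). 0 = shut, 0.14 m = fully out. A soft spring (3 to 6 N) pushes it out slowly, in about 2 to 3 s, once the latch is pressed, and keeps it out. It has no handle.
- drawer_floor (a point): Centre of the floor of the bottle channel in the drawer; moves with the drawer. x points into the cabinet (the drawer slides out along -x), y along the row, z up. The channel is 216 mm long (along y), 60 mm wide (along x), with grey walls 4 mm thick and 33 mm high. Its floor is 15 mm above the table.
- drawer_front (a point): Top edge of the middle of the drawer's front panel (10 mm thick, 266 mm wide), on its inner face: 68 mm to -x of the channel's centre and 95 mm above the channel floor; moves with the drawer. With the drawer fully out, the front edge of the cabinet's roof lies 140 mm to +x of this point, 2 mm higher.
- latch (a joint): Push latch: black round button, travel 0.008 m downwards. 0 = up; pressed beyond about 0.006 m (about 4 N) it frees the drawer; it springs back by itself.
- latch_top (a point): Centre of the top face of the latch button, 24 mm diameter, in a steel collar on the cabinet's roof near one front corner; the face stands 12 mm above the roof when up. Press straight down.
- stored_a_center (a point): White round paint bottle, the one nearest the -y end of the channel of three standing in the drawer (hidden while it is shut): body 46 mm diameter and 50 mm high, shoulder, then a black cap 24 mm diameter and 30 mm high; 86 mm tall in all, about 0.12 kg. Point at its centre, 43 mm above its underside (the middle of the cap is 28 mm above the point); z axis up. Gaps between them start narrower than a bottle.
- stored_b_center (a point): White round paint bottle, the middle one of three standing in the drawer (hidden while it is shut): body 46 mm diameter and 50 mm high, shoulder, then a black cap 24 mm diameter and 30 mm high; 86 mm tall in all, about 0.12 kg. Point at its centre, 43 mm above its underside (the middle of the cap is 28 mm above the point); z axis up. Gaps between them start narrower than a bottle.
- stored_c_center (a point): White round paint bottle, the one nearest the +y end of the channel of three standing in the drawer (hidden while it is shut): body 46 mm diameter and 50 mm high, shoulder, then a black cap 24 mm diameter and 30 mm high; 86 mm tall in all, about 0.12 kg. Point at its centre, 43 mm above its underside (the middle of the cap is 28 mm above the point); z axis up. Gaps between them start narrower than a bottle.
- jar_center (a point): Bystander: white squat jar with a black lid, 58 mm diameter, 62 mm high, on the plywood board beside the bottle. Point at its centre.
- squeeze_center (a point): Bystander: white squeeze bottle with a long pointed nozzle, 42 mm diameter, 135 mm high, on the plywood board. Point half-way up.
- board: Plywood board lying fixed on the table, 125 mm (x) by 215 mm (y), 6 mm thick; origin under its centre. Bottle, jar and squeeze bottle stand on it in a row along its y axis, about 62 mm apart, in any order.
- stand_mid (a point): Fixed steel airbrush stand with an airbrush laid on it: foot 64 mm diameter, 190 mm tall over all, the airbrush reaching 75 mm to either side of the post along the stand's x axis. Point on the post, 95 mm above the table.
- cup: Bystander: small white mixing cup, 42 mm diameter, 42 mm high, between cabinet and board. Origin under its centre.
- tape: Bystander: roll of paper tape, 72 mm diameter, 24 mm high, lying on the rear of the cabinet's roof. Origin under its centre.
- tin: Bystander: small aluminium tin, 40 mm diameter, 30 mm high, on the rear of the cabinet's roof beside the tape. Origin under its centre.
There are look-alikes about, which are no part of the job. Leave any purple look-alike of the part that bears bottle_center alone.

How it is judged:
On the way:
1. the drawer has sprung fully out (value of joint drawer above 0.13 m), for 0.2 s.
At the end, for the whole second after the job is handed in: The drawer is out (at least 120 mm); the bottle and the three stored ones all stand upright (within 0.12 rad), at rest, on the channel floor (within 6 mm) inside the channel; no bystander has shifted more than 25 mm (value of joint drawer above 0.12 m and x of bottle_center in the frame of drawer_floor between -0.01 and 0.01 m and y of bottle_center in the frame of drawer_floor between -0.09 and 0.09 m and z of bottle_center in the frame of drawer_floor between 0.037 and 0.049 m and angle between each of bottle_center, stored_a_center, stored_b_center, stored_c_center's own z axis and vertical below 0.12 rad and linear speed of each of bottle, stored_a, stored_b, stored_c below 0.02 m/s and x of stored_a_center in the frame of drawer_floor between -0.01 and 0.01 m and y of stored_a_center in the frame of drawer_floor between -0.09 and 0.09 m and z of stored_a_center in the frame of drawer_floor between 0.037 and 0.049 m and x of stored_b_center in the frame of drawer_floor between -0.01 and 0.01 m and y of stored_b_center in the frame of drawer_floor between -0.09 and 0.09 m and z of stored_b_center in the frame of drawer_floor between 0.037 and 0.049 m and x of stored_c_center in the frame of drawer_floor between -0.01 and 0.01 m and y of stored_c_center in the frame of drawer_floor between -0.09 and 0.09 m and z of stored_c_center in the frame of drawer_floor between 0.037 and 0.049 m and distance of each of jar_center, squeeze_center, cup, tape, tin from where it was at the start of the episode below 0.025 m); the robot touches nothing.
It fails at once if a stored bottle is lifted out of its channel (more than 25 mm off the drawer's floor) (z of any of stored_a_center, stored_b_center, stored_c_center in the frame of drawer_floor above 0.068 m).
It fails at once if a stored bottle is tipped (more than 0.6 rad) (angle between any of stored_a_center, stored_b_center, stored_c_center's own z axis and vertical above 0.6 rad).
It fails at once if the bottle being put away is forced hard against a stored one (over 40 N) (contact force between bottle and stored_a above 40 N or contact force between bottle and stored_b above 40 N or contact force between bottle and stored_c above 40 N).
It fails at once if the bottle being put away is dropped or rammed into the drawer (over 60 N) (contact force between bottle and drawer above 60 N).
It fails at once if a bystander is shifted by more than 25 mm (distance of any of jar_center, squeeze_center, cup, tape, tin from where it was at the start of the episode above 0.025 m).
It also fails if it takes over 67 s, if anything falls off the work surface, if the arm or the gripper's body presses on something with over 40 N, if the wrist force passes 120 N, or if a joint passes its speed limit or range.

ROBOT

A 6-joint arm with a two-finger parallel gripper is mounted at the origin on the work surface. World frame = base frame: x ahead of the robot, y to its left, z up, the work surface at z = 0. Lengths are in m, angles in rad, forces in N, time in s.
With the tool pointing down it reaches from about 0.425 to 0.95 m from the base axis. Payload 3.5 kg.
Tool frame: the origin (TCP) lies at the very end of the fingers, on their centre line; the grasp point (between the pads) lies 19 mm behind it; z points along the fingers, y is the line along which they close (so a half turn about z gives the same grasp; the last joint's range is limited). The gripper opens to 85 mm and grips with 20 to 120 N. Pads are 22 mm wide; open, the fingers measure 114 mm over their backs; the gripper's body (76 mm by 85 mm) begins 54 mm behind the grasp point. The pads swing forward as they close: fully open they stand 13 mm farther back than shut.
Start: joints at [1.03, 0.286, 1.577, -0, 1.279, -0.15], TCP at [0.257, 0.624, 0.194] pointing down, gripper open.
Joint ranges: [-2.77, 2.77], [-0.9, 2.22], [0.21, 2.48], [-1.53, 4.67], [0.24, 2.81], [-2.84, 2.84]. Speed limits (rad/s): [2.79, 2.79, 3.14, 3.14, 3.14, 3.14].

INTERFACE

Orientations are given as a unit quaternion [x, y, z, w].
In Python, from plant import ctrl gives the robot as it stands.
- The arm moves only by the tool carry_out, never from a script. Its argument "deltas" is one flat list of numbers, 6 for each row, row after row: the shift along the tool's x, y, z in m, then the turn, a rotation vector about the tool's x, y, z in rad. A call has 1 to 5 rows; each row is the pose to reach, as a shift and turn from the pose commanded when the call began, along the tool's axes at that moment; what a row does not reach only later rows make up. A row lasts 1/8 s, in which the tool goes at most 62.5 mm and 10.7 degrees, less where a joint would pass 70% of its speed; a pose out of reach is approached as far as the arm can. A call with a gripper value outside its range is refused whole. "grip" is the opening in per cent of the stroke, from 0 (shut) to 100 (fully open), set as the call begins (left out, the last holds). The fingers move at their own pace and stop on an object; "grip_force" is the grip in N (left out, the last holds). Time passes only in rows, so rows that repeat a pose let the fingers close. It gives the time, the measured TCP pose, the force, the opening and the grip force at its end, in the units of the state.
- ctrl.get_state(): the state, without advancing time (a new reading comes with each control period).
- ctrl.read_camera(name): name is "scene" or "top" or "wrist"; returns (picture, depth): 420x560x3 uint8, red, green, blue; 420x560 float32, m along the optical axis (not along the pixel's ray), 0 where there is no reading.
- ctrl.camera_model(name): a dict with "intrinsics" (3x3 intrinsics, pixels), "extrinsics" (4x4, takes a point from world to camera coordinates); the wrist camera has in their place "hand_eye" (4x4, takes a point from camera to tool coordinates, whose origin is the TCP and whose axes are the flange's). Camera axes: x right, y down, z forward; pixel columns grow to the right and rows downward; lengths in m; the calibration is good to about 2 mm. A picture is of the moment at which its call begins: read the wrist's pose just before it. camera_model takes no time and is no camera call.
- ctrl.sign_off(): hands the job in; it is judged then, once.
Trained networks look in the newest picture that a camera, given by its name, has taken for a name from the list of things; names that differ only in an ending like _2 or _b are one class to them, and where a whole thing is asked for, a point or a joint stands for the part that bears it (a point fixed in the world has none). Each returns a list of dicts, best first, with "score" (0 to 1); they miss things now and then, are a little off and sometimes report something else, mostly with a low value. They report only what shows in the picture. A call takes as long as a camera call. They do not tell look-alikes from the thing itself.
- ctrl.find_in(camera, query): "uv" ([column, row] in pixels, amid what is visible of it).
The state is a dict: "time": time; "qpos": joint angles; "dq": joint speeds; "joint_efforts": joint torques, N m; "eef_pos": TCP position; "tcp_rot": TCP orientation; "contact_force": force on the tool from outside, world axes, zero at the start; "wrist_torque": the same for the moment, N m; "opening": opening from 0.0 (shut) to 1.0 (fully open); "finger_force": force on a finger pad.
Only numpy, scipy, OpenCV 4.12 (cv2) and the standard library are available. Lean on these libraries where they do the work, as an engineer would, in place of code of your own. Each camera call takes 0.05 s, during which the arm holds its last target. There are 200 camera calls.

## Working session

There is one attempt and no reset: what is moved stays moved. The work goes in short steps, Python scripts to look and compute and a tool call to move; the robot and the scene stay as the last step left them, time stands still between calls to the robot, and variables do not carry over. Pictures are saved under pics/ and viewed, at most 10 in all, crops included, and the job is handed in when it is done.

Besides the shell and the picture viewer there is one more tool, called after "Call:" as name(argument=value, ...), one argument or row to a line, values as JSON. carry_out: Moves the arm, as the interface text tells. Its arguments: {"type":"object","properties":{"deltas":{"type":"array"},"grip":{"type":"number"},"grip_force":{"type":"number"}},"required":["deltas"]}

```bash
mkdir -p pics
cat > h.py <<'E'
import numpy as np, cv2
from scipy.spatial.transform import Rotation as R
from plant import ctrl
def model(cam):
    m=ctrl.camera_model(cam);K=np.array(m["intrinsics"])
    if cam=="wrist":
        s=ctrl.get_state();T=np.eye(4);T[:3,:3]=R.from_quat(s["tcp_rot"]).as_matrix();T[:3,3]=s["eef_pos"]
        return K,T@np.array(m["hand_eye"])
    return K,np.linalg.inv(np.array(m["extrinsics"]))
def look(cam,save=None):
    K,C=model(cam);p,d=ctrl.read_camera(cam)
    if save: cv2.imwrite("pics/"+save,cv2.cvtColor(p,cv2.COLOR_RGB2BGR))
    return p,d,K,C
def cloud(d,K,C):
    v,u=np.indices(d.shape);X=np.stack([(u-K[0,2])/K[0,0]*d,(v-K[1,2])/K[1,1]*d,d],-1)
    return X@C[:3,:3].T+C[:3,3]
def at(P,uv,r=2):
    u,v=map(int,np.round(uv));return np.median(P[v-r:v+r+1,u-r:u+r+1].reshape(-1,3),0)
E
python3 - <<'E'
from h import *
s=ctrl.get_state();print(s)
ims=[]
for c in("top","scene"):
    p,d,K,C=look(c,c+"0.png");P=cloud(d,K,C);np.save(c+"P.npy",P);ims.append(p)
    for q in["bottle_center","latch_top","jar_center","squeeze_center","drawer_front","stand_mid","cup","tape","tin","board"]:
        for r in ctrl.find_in(c,q)[:3]: print(c,q,round(r["score"],2),np.round(r["uv"]),np.round(at(P,r["uv"]),3))
E
```

```text
{'time': 0.0, 'qpos': array([ 1.02994996e+00,  2.87204124e-01,  1.57821005e+00,  1.35502278e-05,
        1.27859642e+00, -1.50004360e-01]), 'dq': array([ 9.76439940e-04, -5.63007823e-05,  5.90533258e-04,  1.59755294e-03,
       -1.24545468e-03,  5.95150534e-05]), 'joint_efforts': array([ 4.85551482e-04, -4.05963993e+01, -2.92636675e+01, -2.47390682e-05,
        5.70543401e-03, -5.56967763e-06]), 'eef_pos': array([0.25672954, 0.62345101, 0.19280375]), 'tcp_rot': array([ 1.94181325e-01,  9.80964908e-01, -1.13536576e-03, -4.15457391e-04]), 'contact_force': array([0.56236678, 0.2033681 , 0.29291524]), 'wrist_torque': array([ 0.01090738, -0.02335739, -0.01121007]), 'finger_force': 0.0, 'opening': 1.0009350316772656}
top bottle_center 0.95 [395. 153.] [ 0.691 -0.221  0.07 ]
top bottle_center 0.75 [317. 246.] [ 0.498 -0.066  0.088]
top bottle_center 0.65 [369. 284.] [ 0.425 -0.171  0.087]
top latch_top 0.61 [ 93. 192.] [0.591 0.37  0.125]
top jar_center 0.82 [428. 228.] [ 0.54  -0.292  0.069]
top squeeze_center 0.9 [404. 214.] [ 0.566 -0.233  0.107]
top drawer_front 0.79 [155. 222.] [0.536 
[... 347 characters left out ...]
 0.062]
scene bottle_center 0.89 [242. 205.] [ 0.514 -0.063  0.053]
scene bottle_center 0.72 [168. 275.] [ 0.714 -0.227  0.055]
scene latch_top 0.25 [270. 220.] [0.527 0.009 0.009]
scene jar_center 0.56 [149. 220.] [ 0.565 -0.291  0.064]
scene squeeze_center 0.97 [168. 223.] [ 0.588 -0.237  0.085]
scene drawer_front 0.85 [380. 200.] [0.54  0.277 0.111]
scene stand_mid 0.7 [273. 271.] [0.686 0.015 0.013]
scene cup 0.72 [273. 221.] [0.528 0.016 0.009]
scene tape 0.93 [365. 246.] [0.672 0.224 0.112]
scene tape 0.58 [381. 200.] [0.54  0.279 0.111]
scene tin 0.68 [415. 248.] [0.697 0.327 0.143]
scene board 0.83 [178. 243.] [ 0.595 -0.225  0.006]
scene board 0.19 [164. 222.] [ 0.589 -0.245  0.091]
```

View pics/top0.png

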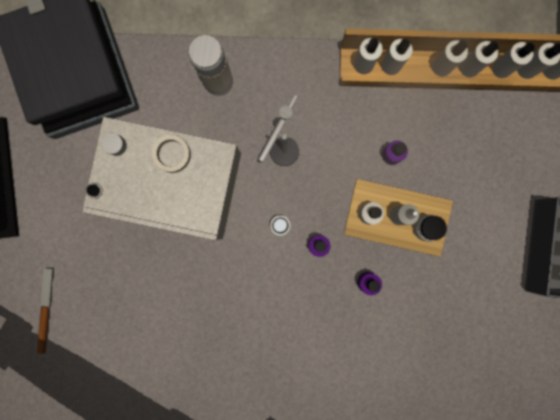

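View pics/scene0.png

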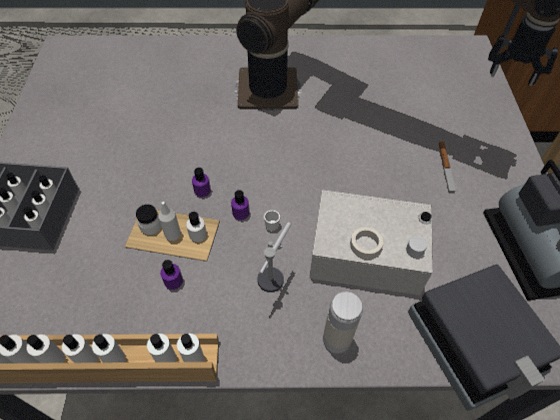

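The white bottle that fits is at top (372,212) and scene (197,226), on the plywood board. The look-alikes are purple, at top (395,153), (317,246) and (369,284). The white bottles in the rack at the top right are not on the board. Next I'll measure and confirm in a crop.

Run:
```python
from h import *
P=np.load("topP.npy");im=cv2.imread("pics/top0.png")
cv2.imwrite("pics/crop.png",np.hstack([cv2.resize(im[170:260,330:460],None,fx=3,fy=3,interpolation=3),cv2.resize(im[110:200,60:190],None,fx=3,fy=3,interpolation=3)]))
X=P.reshape(-1,3)
def rect(m):
    r=cv2.minAreaRect(X[m][:,:2].astype(np.float32));print("rect",np.round(r[0],4),np.round(r[1],4),round(r[2],2),np.round(cv2.boxPoints(r),3).tolist())
inb=lambda x0,x1,y0,y1,z0,z1:(X[:,0]>x0)&(X[:,0]<x1)&(X[:,1]>y0)&(X[:,1]<y1)&(X[:,2]>z0)&(X[:,2]<z1)
rect(inb(.45,.85,.08,.45,.106,.118))
for n,m in {"latch":inb(.56,.63,.33,.41,.119,.14),"cap":inb(.53,.6,-.2,-.12,.078,.1),"shoulder+":inb(.53,.6,-.2,-.12,.045,.1),"board":inb(.48,.68,-.35,-.1,.003,.009),
 "squeeze":inb(.53,.6,-.26,-.2,.05,.16),"jar":inb(.5,.58,-.33,-.26,.05,.08),"cup":inb(.5,.58,-.02,.05,.03,.06),"stand":inb(.63,.83,-.08,.08,.12,.22)}.items():
    a=X[m];print(n,len(a),np.round(a.mean(0),4),np.round(a.min(0),3),np.round(a.max(0),3))
rect(inb(.48,.68,-.35,-.1,.003,.009))
P=np.load("sceneP.npy");X=P.reshape(-1,3);rect(inb(.45,.85,.08,.45,.106,.118))
for n,m in {"latch":inb(.56,.63,.33,.41,.119,.14),"cap":inb(.53,.6,-.2,-.12,.078,.1)}.items():
    a=X[m];print(n,len(a),np.round(a.mean(0),4),np.round(a.min(0),3),np.round(a.max(0),3))
```

```text
rect [0.678  0.2753] [0.3433 0.3483] 0.03 [[0.5059999823570251, 0.4490000009536743], [0.5059999823570251, 0.10100000351667404], [0.8500000238418579, 0.10100000351667404], [0.8500000238418579, 0.44999998807907104]]
latch 132 [0.5954 0.3721 0.125 ] [0.581 0.359 0.119] [0.61  0.384 0.131]
cap 122 [ 0.5688 -0.1789  0.0923] [ 0.559 -0.192  0.079] [ 0.581 -0.168  0.098]
shoulder+ 390 [ 0.5685 -0.1764  0.07  ] [ 0.547 -0.2    0.046] [ 0.591 -0.157  0.098]
board 4046 [ 0.5712 -0.2255  0.0061] [ 0.48  -0.35   0.003] [ 0.68  -0.1    0.009]
squeeze 420 [ 0.5662 -0.2366  0.0981] [ 0.547 -0.259  0.052] [ 0.587 -0.2    0.144]
jar 535 [ 0.5422 -0.3017  0.0687] [ 0.518 -0.33   0.05 ] [ 0.567 -0.278  0.075]
cup 118 [0.5399 0.0104 0.0414] [ 0.519 -0.009  0.031] [0.559 0.03  0.048]
stand 552 [0.7106 0.0166 0.1849] [ 0.652 -0.014  0.123] [0.773 0.051 0.205]
rect [ 0.58  -0.225] [0.1998 0.25  ] 0.07 [[0.47999998927116394, -0.10000000149011612], [0.47999998927116394, -0.3499999940395355], [0.6800000071525574, -0.3499999940395355], [0.6800000071525574, -0.10000000149011612]]
rect [0.6839 0.2821] [0.3487 0.2992] 79.91 [[0.5059999823570251, 0.13699999451637268], [0.8009999990463257, 0.08399999886751175], [0.8619999885559082, 0.42800000309944153], [0.5669999718666077, 0.47999998927116394]]
latch 75 [0.5981 0.3749 0.1233] [0.585 0.364 0.119] [0.608 0.387 0.128]
cap 90 [ 0.5735 -0.1765  0.0893] [ 0.56  -0.188  0.079] [ 0.585 -0.165  0.097]
```

View pics/crop.png

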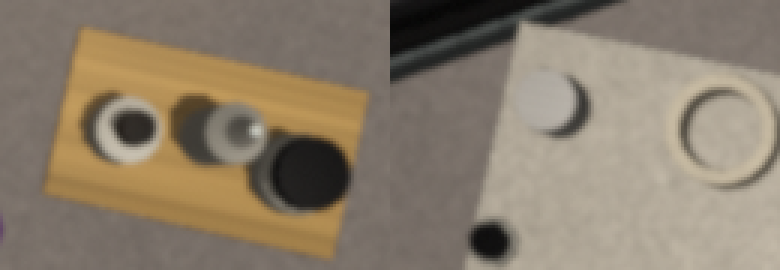

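The crop shows the white bottle with the black cap standing at the left end of the plywood board, with the squeeze bottle and jar to its right. The latch button is at the cabinet's left front corner.

```bash
cat >> h.py <<'E'
def go(pos,heading):
    s=ctrl.get_state();M=R.from_quat(s["tcp_rot"])
    y=np.array([np.cos(heading),np.sin(heading),0]);z=np.array([0,0,-1.]);x=np.cross(y,z)
    T=R.from_matrix(np.stack([x,y,z],1))
    print("delta",np.round(M.inv().apply(np.array(pos)-s["eef_pos"]),4),"rot",np.round((M.inv()*T).as_rotvec(),3),"t",round(s["time"],2),"F",np.round(s["contact_force"],1),"open",round(s["opening"],2))
E
python3 - <<'E'
from h import *
P=np.load("topP.npy")
m=((P[...,2]>.106)&(P[...,2]<.118)).astype(np.uint8)
n,l,st,c=cv2.connectedComponentsWithStats(m,connectivity=4)
k=l[185,200];r=cv2.minAreaRect(P[l==k][:,:2].astype(np.float32));print(r,cv2.boxPoints(r).round(3).tolist())
b=((P[...,2]>.003)&(P[...,2]<.009)).astype(np.uint8)
n,l,st,c=cv2.connectedComponentsWithStats(b,connectivity=4);k=l[195,385]
r=cv2.minAreaRect(P[l==k][:,:2].astype(np.float32));print(r)
go([.597,.3735,.16],-.2)
E
```

```text
((0.6233157515525818, 0.24843095242977142), (0.26719003915786743, 0.19097501039505005), 79.74381256103516) [[0.5059999823570251, 0.1340000033378601], [0.6930000185966492, 0.10000000149011612], [0.7409999966621399, 0.3630000054836273], [0.5529999732971191, 0.3970000147819519]]
((0.5635308027267456, -0.24535804986953735), (0.22300168871879578, 0.13763673603534698), 78.42676544189453)
delta [-0.4098 -0.1022  0.0342] rot [-0.    0.    1.38] t 1.1 F [ 0.2  0.1 -0.4] open 1.0
```

Call:
carry_out(
  deltas=[-0.05, -0.0125, 0, 0, 0, 0.17, -0.1, -0.025, 0, 0, 0, 0.34, -0.15, -0.0375, 0, 0, 0, 0.51, -0.2, -0.05, 0, 0, 0, 0.68, -0.25, -0.0625, 0, 0, 0, 0.85],
  grip=0,
)

```text
time: 1.72
eef_pos: [0.4657, 0.47, 0.1944]
tcp_rot: [0.584, 0.812, 0.0, 0.0]
contact_force: [0.4, -0.2, 0.6]
opening: -0.0
finger_force: 0.0
```

Run:
```python
from h import *
go([.597,.3735,.15],-.18)
```

```text
delta [-0.1334  0.0937  0.0444] rot [ 0.    -0.     0.504] t 1.73 F [ 0.4 -0.2  0.6] open -0.0
```

Call:
carry_out(
  deltas=[-0.044, 0.031, 0.01, 0, 0, 0.17, -0.089, 0.062, 0.02, 0, 0, 0.34, -0.1334, 0.0937, 0.03, 0, 0, 0.504, -0.1334, 0.0937, 0.0444, 0, 0, 0.504, -0.1334, 0.0937, 0.0444, 0, 0, 0.504],
)

```text
time: 2.35
eef_pos: [0.595, 0.3748, 0.1475]
tcp_rot: [0.766, 0.643, -0.002, -0.001]
contact_force: [1.0, 0.8, 0.4]
opening: 0.001
finger_force: 0.0
```

Run:
```python
from h import *
go([.597,.3735,.124],-.18)
p,d,K,C=look("wrist");P=cloud(d,K,C)
X=P.reshape(-1,3)
print([ (r["score"],r["uv"],at(P,r["uv"])) for r in ctrl.find_in("wrist","latch_top")[:2]])
m=(abs(X[:,0]-.597)<.035)&(abs(X[:,1]-.3735)<.035)&(X[:,2]>.118)&(X[:,2]<.13);print(m.sum(),X[m].mean(0),X[m].min(0),X[m].max(0))
```

```text
delta [-0.0009  0.0023  0.0235] rot [-0.004  0.002  0.006] t 2.35 F [1.  0.8 0.4] open 0.0
[(0.94, [283.3, 224.7], array([0.59587839, 0.37684392, 0.12356106]))]
1109 [0.59671999 0.37517169 0.12336531] [0.58497085 0.36235522 0.11805973] [0.60823017 0.38626133 0.12551332]
```

Call:
carry_out(
  deltas=[0, 0.001, 0.02, 0, 0, 0, 0, 0.001, 0.027, 0, 0, 0, 0, 0.001, 0.031, 0, 0, 0, 0, 0.001, 0.031, 0, 0, 0, 0, 0.001, -0.04, 0, 0, 0],
)

```text
time: 3.08
eef_pos: [0.5935, 0.3733, 0.1744]
tcp_rot: [0.766, 0.643, -0.007, -0.002]
contact_force: [0.9, -0.0, -0.6]
opening: 0.002
finger_force: 0.0
```

Run:
```python
from h import *
p,d,K,C=look("top");np.save("topP2.npy",cloud(d,K,C))
P=cloud(d,K,C);X=P.reshape(-1,3)
u=np.array([np.cos(-.179),np.sin(-.179)]);v=np.array([-u[1],u[0]])
o=np.array([.539,.2637]);L=(X[:,:2]-o)@np.stack([u,v],1)
m=(abs(L[:,1])<.12)&(L[:,0]<0.02)&(L[:,0]>-.17)&(X[:,2]>.1)&(X[:,2]<.116);print(m.sum(),L[m].min(0))
go([.468,.2765,.25],-.18)
```

```text
1777 [-0.00992756 -0.11995151]
delta [-0.1209 -0.1123 -0.0608] rot [ 0.008 -0.006  0.006] t 3.12 F [3.1 1.6 7.6] open -0.0
```

Call:
carry_out(
  deltas=[-0.02, -0.02, -0.05, 0, 0, 0, -0.05, -0.05, -0.1, 0, 0, 0, -0.09, -0.09, -0.1, 0, 0, 0, -0.12, -0.11, -0.1, 0, 0, 0, -0.12, -0.11, -0.1, 0, 0, 0],
  grip=30,
)

```text
time: 3.75
eef_pos: [0.4674, 0.2752, 0.2829]
tcp_rot: [0.766, 0.643, 0.002, 0.001]
contact_force: [-0.3, 0.2, -0.3]
opening: 0.302
finger_force: 0.0
```

Call:
carry_out(
  deltas=[0, 0, 0, 0, 0, 0, 0, 0, 0, 0, 0, 0, 0, 0, 0, 0, 0, 0, 0, 0, 0, 0, 0, 0, 0, 0, 0, 0, 0, 0],
)

```text
time: 4.38
eef_pos: [0.4683, 0.2761, 0.2811]
tcp_rot: [0.766, 0.643, -0.0, -0.0]
contact_force: [-0.5, 0.4, 0.1]
opening: 0.301
finger_force: 0.0
```

Run:
```python
from h import *
look("wrist","w1.png");print(ctrl.get_state()["eef_pos"])
p,d,K,C=look("scene","s1.png")
```

```text
[0.46825803 0.27601325 0.28117157]
```

View pics/w1.png

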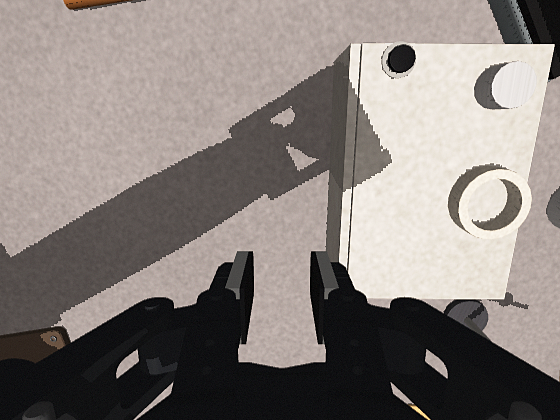

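The picture shows the drawer still shut: the panel at about column 340 is flush, and the button at (401,57) is up. I'll press again, deeper and for longer.

Call:
carry_out(
  deltas=[0.04, 0.04, 0, 0, 0, 0, 0.08, 0.08, 0, 0, 0, 0, 0.12, 0.11, 0.05, 0, 0, 0, 0.12, 0.11, 0.1, 0, 0, 0, 0.12, 0.11, 0.14, 0, 0, 0],
  grip=0,
)

```text
time: 5.1
eef_pos: [0.5966, 0.375, 0.1373]
tcp_rot: [0.766, 0.643, -0.002, -0.001]
contact_force: [0.4, -0.2, 1.1]
opening: -0.002
finger_force: 0.0
```

Run:
```python
from h import *
go([.597,.375,.1145],-.18)
```

```text
delta [0.0001 0.0005 0.0228] rot [-0.003  0.002  0.006] t 5.1 F [ 0.4 -0.2  1.1] open -0.0
```

Call:
carry_out(
  deltas=[0, 0, 0.015, 0, 0, 0, 0, 0, 0.02, 0, 0, 0, 0, 0, 0.024, 0, 0, 0, 0, 0, 0.026, 0, 0, 0, 0, 0, 0.026, 0, 0, 0],
)

```text
time: 5.72
eef_pos: [0.5978, 0.3753, 0.1166]
tcp_rot: [0.766, 0.643, 0.001, 0.0]
contact_force: [-0.4, 0.3, 0.9]
opening: 0.003
finger_force: 0.0
```

Run:
```python
from h import *
go([.597,.375,.1145],-.18)
```

```text
delta [-0.0004 -0.0007  0.0021] rot [ 0.002 -0.001  0.006] t 5.72 F [-0.4  0.3  0.9] open 0.0
```

Call:
carry_out(
  deltas=[0, 0, 0.003, 0, 0, 0, 0, 0, 0.003, 0, 0, 0, 0, 0, 0.003, 0, 0, 0],
)

```text
time: 6.1
eef_pos: [0.5972, 0.375, 0.1123]
tcp_rot: [0.766, 0.643, -0.0, -0.0]
contact_force: [-0.2, 0.1, -0.3]
opening: 0.0
finger_force: 0.0
```

Run:
```python
from h import *
go([.597,.375,.1145],-.18)
p,d,K,C=look("wrist")
P=cloud(d,K,C);X=P.reshape(-1,3)
m=(np.hypot(X[:,0]-.597,X[:,1]-.375)<.03)&(X[:,2]>.1)&(X[:,2]<.14)
print(np.histogram(X[m][:,2],bins=np.arange(.1,.14,.002)))
```

```text
delta [-0.0001 -0.0002 -0.0022] rot [-0.     0.     0.006] t 6.1 F [-0.2  0.1 -0.3] open 0.0
(array([  93,   81,  104,   83,   98, 2084, 1332,  208,   34,   47,   54,
        657,  202,    0,    0,    0,    0,    0,    0,    0]), array([0.1  , 0.102, 0.104, 0.106, 0.108, 0.11 , 0.112, 0.114, 0.116,
       0.118, 0.12 , 0.122, 0.124, 0.126, 0.128, 0.13 , 0.132, 0.134,
       0.136, 0.138, 0.14 ]))
```

Run:
```python
from h import *
a=look("wrist")[0];b=look("scene")[0]
cv2.imwrite("pics/pr.png",np.hstack([cv2.resize(a[130:400,130:430],(400,360)),cv2.resize(b[170:260,370:470],(400,360))])[:,:,::-1])
```

```text
(no output)
```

View pics/pr.png

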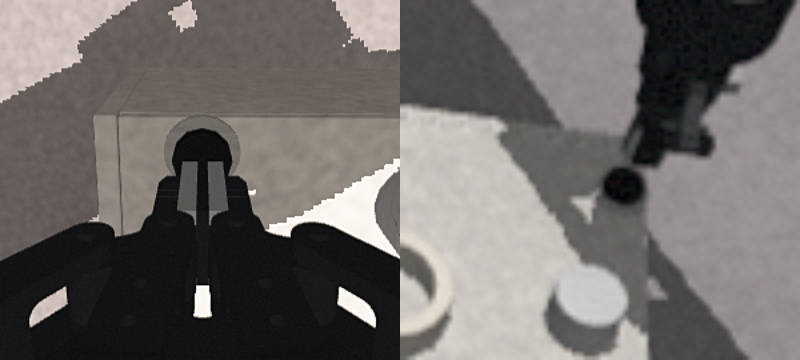

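The left panel shows the shut fingertips drawn over the near half of the button (204,160). The right panel shows them up and to the right of it, at (645,155), not touching. I'll measure the actual tip in 3D.

Run:
```python
from h import *
s=ctrl.get_state();print(s["eef_pos"],s["qpos"])
p,d,K,C=look("wrist");P=cloud(d,K,C)
M=R.from_quat(s["tcp_rot"]).as_matrix()
for r,c in [(252,274),(252,292),(256,274),(265,274),(262,292),(275,292)]:
    print(r,c,p[r,c],d[r,c],np.round(P[r,c],4),"tool",np.round(M.T@(P[r,c]-s["eef_pos"]),4))
H=np.linalg.inv(np.array(ctrl.camera_model("wrist")["hand_eye"]));q=K@(H[:3,3]);print("tcp px",q/q[2],q[2])
p,d,K,C=look("scene");P=cloud(d,K,C);X=P[170:260,370:470].reshape(-1,3)
m=(X[:,2]>.118)&(np.hypot(X[:,0]-.597,X[:,1]-.375)<.05)&(X[:,2]<.2);a=X[m];a=a[np.argsort(a[:,2])];print(np.round(a[::max(1,len(a)//40)],3).tolist())
E=np.linalg.inv(C)
for w in([.597,.375,.1123],[.597,.375,.124]):
    q=K@(E[:3,:3]@np.array(w)+E[:3,3]);print(q[:2]/q[2])
```

```text
[0.59733372 0.37507953 0.11234708] [ 4.17156679e-01  4.20173145e-01  1.55854139e+00 -1.07925931e-05
  1.16282283e+00  5.91186279e-01]
252 274 [91 90 89] 0.1467732 [0.5958 0.3869 0.1549] tool [ 0.0114 -0.0036 -0.0425]
252 292 [90 87 85] 0.14526682 [0.6034 0.3861 0.1563] tool [ 0.0119  0.0041 -0.0439]
256 274 [86 86 85] 0.14262219 [0.5959 0.3869 0.1592] tool [ 0.0113 -0.0035 -0.0468]
265 274 [87 87 85] 0.13413449 [0.596  0.3868 0.168 ] tool [ 0.0113 -0.0033 -0.0556]
262 292 [86 85 83] 0.13688844 [0.6031 0.3855 0.1651] tool [ 0.0113  0.0038 -0.0528]
275 292 [87 86 85] 0.12551312 [0.6027 0.3857 0.1769] tool [ 0.0114  0.0035 -0.0646]
tcp px [282.11054345 241.92741529   1.        ] 0.19077160769702586
[[0.6, 0.364, 0.119], [0.607, 0.37, 0.12], [0.596, 0.388, 0.12], [0.593, 0.365, 0.121], [0.608, 0.372, 0.121], [0.6, 0.364, 0.122], [0.606, 0.384, 0.122], [0.597, 0.385, 0.122], [0.597, 0.368, 0.123], [0.589, 0.375, 0.123], [0.601, 0.372, 0.123], [0.601, 0.375, 0.123], [0.598, 0.363, 0.123], [0.598, 0.366, 0.124], [0.59, 0.367, 0.124], [0.596, 0.373, 0.124], [0.599, 0.382, 0.125], [0.599, 0.375, 0.125], [0.602, 0.376, 0.125], [0.595, 0.384, 0.127], [0.602, 0.37, 0.149], [0.604, 0.386, 0.156], [0.603, 0.388, 0.158], [0.593, 0.367, 0.16], [0.61, 0.379, 0.161], [0.608, 0.377, 0.162], [0.612, 0.376, 0.163], [0.61, 0.369, 0.165], [0.614, 0.379, 0.166], [0.597, 0.366, 0.166], [0.61, 0.382, 0.168], [0.611, 0.379, 0.17], [0.609, 0.377, 0.17], [0.609, 0.372, 0.171], [0.604, 0.365, 0.175], [0.594, 0.366, 0.177], [0.601, 0.367, 0.179], [0.592, 0.367, 0.185], [0.592, 0.367, 0.193], [0.585, 0.366, 0.194], [0.603, 0.364, 0.196], [0.582, 0.368, 0.198], [0.605, 0.378, 0.199], [0.627, 0.361, 0.199], [0.611, 0.368, 0.2]]
[424.62705046 218.3376858 ]
[425.92224646 215.49447082]
```

Both cameras put the real fingertips about 37–40 mm short of the nominal TCP. There was also no force with the TCP "below" the button's face. I'll go down by force and calibrate the tip on contact.

Call:
carry_out(
  deltas=[0, 0, 0.01, 0, 0, 0, 0, 0, 0.016, 0, 0, 0, 0, 0, 0.02, 0, 0, 0, 0, 0, 0.02, 0, 0, 0],
)

```text
time: 6.85
eef_pos: [0.5969, 0.3749, 0.0915]
tcp_rot: [0.766, 0.643, -0.001, -0.0]
contact_force: [0.4, 0.8, 0.3]
opening: -0.005
finger_force: 0.0
```

Call:
carry_out(
  deltas=[0, 0, 0.002, 0, 0, 0, 0, 0, 0.004, 0, 0, 0, 0, 0, 0.006, 0, 0, 0, 0, 0, 0.006, 0, 0, 0],
)

```text
time: 7.35
eef_pos: [0.5974, 0.3752, 0.0867]
tcp_rot: [0.766, 0.643, 0.0, 0.0]
contact_force: [-0.1, 0.0, 0.2]
opening: 0.003
finger_force: 0.7
```

Call:
carry_out(
  deltas=[0, 0, 0.001, 0, 0, 0, 0, 0, 0.003, 0, 0, 0, 0, 0, 0.003, 0, 0, 0],
)

```text
time: 7.72
eef_pos: [0.5975, 0.3751, 0.0838]
tcp_rot: [0.766, 0.643, 0.0, 0.0]
contact_force: [-2.2, -0.5, 5.1]
opening: -0.004
finger_force: 2.5
```

Run:
```python
from h import *
s=ctrl.get_state();print(s["eef_pos"],s["contact_force"])
p,d,K,C=look("scene");P=cloud(d,K,C)
X=P[170:260,370:470].reshape(-1,3)
m=(X[:,2]>.116)&(np.hypot(X[:,0]-.597,X[:,1]-.375)<.03)&(X[:,2]<.16);print(np.histogram(X[m][:,2],bins=np.arange(.11,.16,.003))[0])
```

```text
[0.59745696 0.37514657 0.08381098] [-2.22322216 -0.50719966  5.08986014]
[ 0  0 17 15  7  2  4 14  7  7  6  6  4  5  1  1]
```

Call:
carry_out(
  deltas=[0, 0, 0.002, 0, 0, 0, 0, 0, 0.004, 0, 0, 0, 0, 0, 0.004, 0, 0, 0],
)

```text
time: 8.15
eef_pos: [0.5975, 0.3752, 0.0792]
tcp_rot: [0.766, 0.643, 0.0, 0.0]
contact_force: [-0.8, -1.0, 4.5]
opening: 0.001
finger_force: 2.1
```

Run:
```python
from h import *
p,d,K,C=look("top","t2.png")
P=cloud(d,K,C);X=P.reshape(-1,3)
u=np.array([np.cos(-.179),np.sin(-.179)]);v=np.array([-u[1],u[0]])
L=(X[:,:2]-np.array([.539,.2637]))@np.stack([u,v],1)
m=(abs(L[:,1])<.12)&(L[:,0]<0.02)&(L[:,0]>-.17)&(X[:,2]>.1)&(X[:,2]<.116);print(L[m].min(0))
```

```text
[-0.03497496 -0.11996885]
```

Call:
carry_out(
  deltas=[0, 0, -0.05, 0, 0, 0, 0, 0, -0.11, 0, 0, 0, -0.04, -0.04, -0.16, 0, 0, 0, -0.08, -0.08, -0.2, 0, 0, 0, -0.07, -0.11, -0.2, 0, 0, 0],
  grip=60,
)

```text
time: 8.82
eef_pos: [0.4771, 0.3241, 0.2818]
tcp_rot: [0.767, 0.642, 0.002, 0.001]
contact_force: [0.4, 1.4, -0.1]
opening: 0.6
finger_force: 0.0
```

Call:
carry_out(
  deltas=[0, 0, 0, 0, 0, 0, 0, 0, 0, 0, 0, 0, 0, 0, 0, 0, 0, 0, 0, 0, 0, 0, 0, 0, 0, 0, 0, 0, 0, 0],
)

```text
time: 9.45
eef_pos: [0.4772, 0.3251, 0.2787]
tcp_rot: [0.766, 0.643, -0.001, -0.0]
contact_force: [0.1, -0.7, 0.3]
opening: 0.599
finger_force: 0.0
```

Call:
carry_out(
  deltas=[0, 0, 0, 0, 0, 0, 0, 0, 0, 0, 0, 0, 0, 0, 0, 0, 0, 0, 0, 0, 0, 0, 0, 0, 0, 0, 0, 0, 0, 0],
)

```text
time: 10.07
eef_pos: [0.4768, 0.3252, 0.2794]
tcp_rot: [0.766, 0.643, 0.0, 0.0]
contact_force: [0.1, -0.1, -0.2]
opening: 0.6
finger_force: 0.0
```

Run:
```python
from h import *
s=ctrl.get_state();print(s["eef_pos"],s["opening"])
p,d,K,C=look("wrist","w2.png");P=cloud(d,K,C);np.save("wP.npy",P)
for q in ["stored_a_center","drawer_front","drawer_floor"]:
  for r in ctrl.find_in("wrist",q)[:4]: print(q,round(r["score"],2),r["uv"],np.round(at(P,r["uv"]),4))
p,d,K,C=look("top","t3.png");P=cloud(d,K,C);np.save("topP3.npy",P)
for r in ctrl.find_in("top","stored_a_center")[:8]: print(round(r["score"],2),r["uv"],np.round(at(P,r["uv"]),4))
```

```text
[0.47682606 0.32518983 0.27939527] 0.599575470788307
stored_a_center 0.71 [281.4, 265.9] [0.4577 0.2209 0.0795]
drawer_front 0.7 [250.9, 191.4] [0.432  0.3049 0.0146]
drawer_floor 0.86 [246.3, 189.7] [0.4259 0.3075 0.0149]
drawer_floor 0.33 [282.7, 163.4] [0.4817 0.3452 0.1009]
0.75 [185.9, 262.6] [0.4559 0.1967 0.0736]
```

View pics/w2.png

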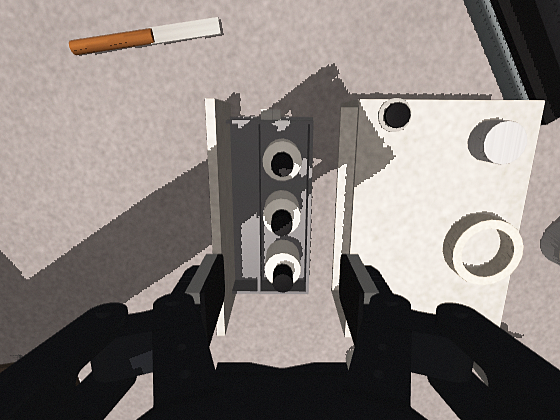

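The drawer is out, with its panel at column ~213. Three white bottles with black caps stand in the channel at (282,160), (282,217) and (282,272). Next, their positions in the drawer frame.

Run:
```python
from h import *
u=np.array([np.cos(-.179),np.sin(-.179)]);v=np.array([-u[1],u[0]]);o=np.array([.539,.2637])
for f in("wP.npy","topP3.npy"):
    X=np.load(f).reshape(-1,3);L=(X[:,:2]-o)@np.stack([u,v],1);z=X[:,2]
    m=(abs(L[:,1])<.125)&(L[:,0]<-.08)&(L[:,0]>-.18)&(z>.1)&(z<.118);print(f,"panel",np.percentile(L[m][:,0],[1,50,99]))
    m=(abs(L[:,1])<.125)&(L[:,0]<-.03)&(L[:,0]>-.12)&(z>.075)&(z<.115);a=L[m];zz=z[m]
    m=m
    c0=np.array([-.07,0,.06])
    for i in range(10): k=np.argmin(abs(a[:,1:2]-c0),1);c0=np.array([np.median(a[k==j][:,1]) for j in range(3)])
    for j in range(3):
        b=a[k==j];print(len(b),np.round((b.min(0)+b.max(0))/2,4),b.min(0).round(3),b.max(0).round(3),zz[k==j].max().round(3))
    w=(L[:,0]<-.02)&(L[:,0]>-.12)&(abs(L[:,1])<.135)&(z>.042)&(z<.053);print("walls",np.percentile(L[w],[1,99],axis=0).round(3).tolist())
s=ctrl.get_state();M=R.from_quat(s["tcp_rot"]).as_matrix();T=(np.load("wP.npy")-s["eef_pos"])@M
t=T[200:340,150:420].reshape(-1,3);t=t[(abs(t[:,0])<.02)&(t[:,2]<.01)&(t[:,2]>-.1)&(abs(t[:,1])<.05)];print("pads z max, y",np.percentile(t[:,2],[90,99,100]),np.percentile(t[:,1],[1,50,99]))
```

```text
wP.npy panel [-0.14782037 -0.1412541  -0.08039592]
468 [-0.0706 -0.0675] [-0.082 -0.08 ] [-0.059 -0.056] 0.102
456 [-0.0723  0.0017] [-0.084 -0.01 ] [-0.061  0.013] 0.103
648 [-0.0774  0.0901] [-0.093  0.056] [-0.061  0.124] 0.103
walls [[-0.117, -0.11], [-0.036, 0.113]]
topP3.npy panel [-0.14889825 -0.14252535 -0.08082535]
144 [-0.0712 -0.0698] [-0.083 -0.081] [-0.06  -0.058] 0.106
158 [-0.0731 -0.0007] [-0.085 -0.013] [-0.061  0.011] 0.108
251 [-0.0782  0.0884] [-0.095  0.054] [-0.061  0.123] 0.108
walls [[-0.116, -0.112], [-0.037, 0.112]]
pads z max, y [-0.05140894 -0.04225052 -0.03926923] [-0.03925408  0.02500122  0.04082655]
```

Call:
carry_out(
  deltas=[-0.048, 0, 0, 0, 0, 0, -0.048, 0, 0.055, 0, 0, 0, -0.048, 0, 0.11, 0, 0, 0, -0.048, 0, 0.165, 0, 0, 0, -0.048, 0, 0.19, 0, 0, 0],
)

```text
time: 11.0
eef_pos: [0.4661, 0.2769, 0.0854]
tcp_rot: [0.766, 0.643, -0.003, -0.001]
contact_force: [-0.7, -0.6, -0.0]
opening: 0.599
finger_force: 0.0
```

Run:
```python
from h import *
s=ctrl.get_state();go([.4683,.2775,.036],-.179)
p,d,K,C=look("wrist","w3.png");P=cloud(d,K,C);M=R.from_quat(s["tcp_rot"]).as_matrix();T=(P-s["eef_pos"])@M
z=P[...,2];m=(abs(T[...,0])<.03)&(abs(T[...,1])<.018)&(z>.08)&(z<.11)
t=T[m];print(len(t),t.min(0),t.max(0),(t.min(0)+t.max(0))/2)
```

```text
delta [0.0011 0.0023 0.0494] rot [-0.005  0.003  0.005] t 11.0 F [-0.7 -0.6 -0. ] open 0.6
1955 [-0.01072005 -0.01042825 -0.01727415] [0.01330038 0.01346518 0.00533428] [ 0.00129017  0.00151846 -0.00596994]
```

View pics/w3.png

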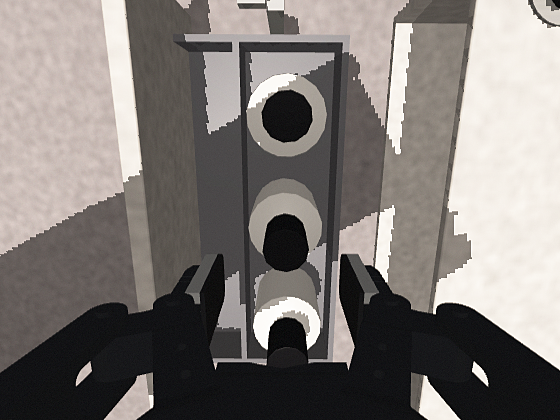

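The middle bottle's cap, around (287,245), is centred between the pads. Now down, and grip gently.

Call:
carry_out(
  deltas=[0, 0, 0.015, 0, 0, 0, 0, 0, 0.03, 0, 0, 0, 0, 0, 0.045, 0, 0, 0, 0, 0, 0.053, 0, 0, 0, 0, 0, 0.053, 0, 0, 0],
)

```text
time: 11.68
eef_pos: [0.4681, 0.2777, 0.0357]
tcp_rot: [0.766, 0.643, -0.001, -0.0]
contact_force: [0.5, 0.2, -0.1]
opening: 0.599
finger_force: 0.0
```

Call:
carry_out(
  deltas=[0, 0, 0, 0, 0, 0, 0, 0, 0, 0, 0, 0, 0, 0, 0, 0, 0, 0, 0, 0, 0, 0, 0, 0],
  grip=15,
  grip_force=20,
)

```text
time: 12.18
eef_pos: [0.4691, 0.2781, 0.037]
tcp_rot: [0.766, 0.643, 0.001, 0.0]
contact_force: [0.9, -0.3, 2.7]
opening: 0.27
finger_force: 22.1
```

Call:
carry_out(
  deltas=[0.006, 0, 0, 0, 0, 0, 0.013, 0, 0, 0, 0, 0, 0.02, 0, 0, 0, 0, 0, 0.027, 0, 0, 0, 0, 0, 0.032, 0, 0, 0, 0, 0],
)

```text
time: 12.8
eef_pos: [0.4747, 0.3093, 0.0376]
tcp_rot: [0.766, 0.643, -0.0, 0.001]
contact_force: [-1.5, -5.3, 8.1]
opening: 0.272
finger_force: 24.0
```

Call:
carry_out(
  deltas=[0, 0, 0, 0, 0, 0, 0, 0, 0, 0, 0, 0, 0, 0, -0.02, 0, 0, 0, 0, 0, -0.06, 0, 0, 0, -0.04, 0, -0.06, 0, 0, 0],
  grip=60,
)

```text
time: 13.42
eef_pos: [0.4709, 0.2722, 0.1021]
tcp_rot: [0.765, 0.644, 0.005, 0.002]
contact_force: [-0.8, -0.4, -1.3]
opening: 0.602
finger_force: 0.0
```

```bash
cat >> h.py <<'E'
u=np.array([np.cos(-.179),np.sin(-.179)]);v=np.array([-u[1],u[0]]);o=np.array([.539,.2637])
def cap(P,y,r=.02):
    L=(P[...,:2]-o)@np.stack([u,v],1);L[...,0]+=.072
    m=(abs(L[...,0])<.02)&(abs(L[...,1]-y)<r)&(P[...,2]>.08)&(P[...,2]<.112);b=L[m]
    if len(b)<8: return None
    lo,hi=np.percentile(b,[1,99],axis=0);return len(b),np.round((lo+hi)/2,4),np.round(hi-lo,3)
def tcpL():
    s=ctrl.get_state();d=s["eef_pos"][:2]-o;print("tcp in drawer frame",np.round([d@u+.072,d@v,s["eef_pos"][2]],4),"t",s["time"])
E
python3 - <<'E'
from h import *
tcpL()
for c in("top","wrist"):
    p,d,K,C=look(c,c+"4.png");P=cloud(d,K,C)
    for y in(-.068,.033,.08): print(c,cap(P,y))
E
```

```text
tcp in drawer frame [ 0.0035 -0.0038  0.1021] t 13.425
top (139, array([ 0.0004, -0.0703]), array([0.022, 0.022]))
top None
top None
wrist (1660, array([ 0.0012, -0.0673]), array([0.023, 0.023]))
wrist (1224, array([0.0009, 0.0207]), array([0.022, 0.015]))
wrist (1847, array([-0.0004,  0.0715]), array([0.022, 0.021]))
```

Run:
```python
from h import *
tcpL();p,d,K,C=look("wrist","w5.png");P=cloud(d,K,C)
for y in(-.068,.0,.01,.02,.025,.033,.07,.08): print(y,cap(P,y))
p,d,K,C=look("scene","s5.png");P=cloud(d,K,C)
for y in(-.068,.01,.02,.03,.07,.08): print(y,cap(P,y))
```

```text
tcp in drawer frame [ 0.0006 -0.0081  0.0982] t 13.525
-0.068 (1688, array([ 0.0012, -0.0672]), array([0.022, 0.023]))
0.0 (988, array([0.0007, 0.0126]), array([0.022, 0.014]))
0.01 (1669, array([0.0007, 0.017 ]), array([0.022, 0.022]))
0.02 (1669, array([0.0007, 0.017 ]), array([0.022, 0.022]))
0.025 (1667, array([0.0007, 0.017 ]), array([0.022, 0.022]))
0.033 (1233, array([0.0007, 0.0207]), array([0.022, 0.015]))
0.07 (1878, array([-0.0004,  0.0711]), array([0.022, 0.022]))
0.08 (1865, array([-0.0004,  0.0713]), array([0.022, 0.022]))
-0.068 (100, array([ 0.0027, -0.0669]), array([0.024, 0.022]))
0.01 (92, array([0.0024, 0.0173]), array([0.023, 0.022]))
0.02 (92, array([0.0024, 0.0173]), array([0.023, 0.022]))
0.03 (77, array([0.0023, 0.0195]), array([0.023, 0.018]))
0.07 (105, array([0.0013, 0.0718]), array([0.024, 0.022]))
0.08 (105, array([0.0013, 0.0718]), array([0.024, 0.022]))
```

View pics/w5.png

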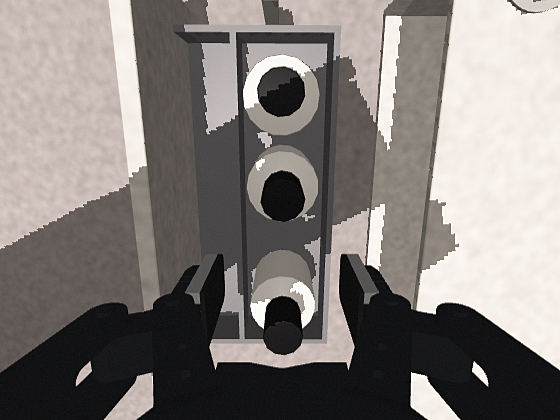

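All three still stand, with b at y=0.017 and c at 0.071. Dragging let b pivot at the cap, so I'll ease each bottle about 3 mm up while it slides. Next is a.

Call:
carry_out(
  deltas=[-0.03, 0, 0, 0, 0, 0, -0.059, 0, 0, 0, 0, 0, -0.059, 0.0005, 0.03, 0, 0, 0, -0.059, 0.0005, 0.052, 0, 0, 0, -0.059, 0.0005, 0.062, 0, 0, 0],
)

```text
time: 14.25
eef_pos: [0.4566, 0.2121, 0.0331]
tcp_rot: [0.766, 0.643, -0.001, -0.001]
contact_force: [0.1, -0.1, -0.2]
opening: 0.6
finger_force: 0.0
```

Call:
carry_out(
  deltas=[0, 0, 0, 0, 0, 0, 0, 0, 0, 0, 0, 0, 0, 0, 0, 0, 0, 0, 0, 0, 0, 0, 0, 0, 0, 0, -0.002, 0, 0, 0],
  grip=15,
)

```text
time: 14.88
eef_pos: [0.4572, 0.2118, 0.0364]
tcp_rot: [0.766, 0.643, -0.0, -0.0]
contact_force: [0.4, 0.2, -1.7]
opening: 0.269
finger_force: 21.6
```

Run:
```python
from h import *
tcpL();s=ctrl.get_state();print(s["opening"],s["finger_force"],s["contact_force"])
```

```text
tcp in drawer frame [ 0.0008 -0.0656  0.0364] t 14.875
0.26933365008886445 21.550473868846893 [ 0.43735427  0.18149091 -1.68660956]
```

Call:
carry_out(
  deltas=[0, 0, -0.002, 0, 0, 0, -0.005, 0, -0.003, 0, 0, 0, -0.01, 0, -0.003, 0, 0, 0, -0.014, 0, -0.003, 0, 0, 0, -0.014, 0, -0.001, 0, 0, 0],
)

```text
time: 15.5
eef_pos: [0.455, 0.1977, 0.0373]
tcp_rot: [0.766, 0.643, 0.0, 0.0]
contact_force: [0.1, -0.3, -1.7]
opening: 0.274
finger_force: 21.6
```

Call:
carry_out(
  deltas=[0, 0, 0.003, 0, 0, 0, 0, 0, 0.003, 0, 0, 0],
)

```text
time: 15.75
eef_pos: [0.4556, 0.1981, 0.0349]
tcp_rot: [0.766, 0.643, 0.0, 0.0]
contact_force: [-0.7, -1.5, 2.6]
opening: 0.274
finger_force: 21.8
```

Call:
carry_out(
  deltas=[0, 0, 0, 0, 0, 0, 0, 0, 0, 0, 0, 0, 0, 0, -0.02, 0, 0, 0, 0, 0, -0.06, 0, 0, 0, 0.05, 0, -0.065, 0, 0, 0],
  grip=60,
)

```text
time: 16.38
eef_pos: [0.4663, 0.2469, 0.1029]
tcp_rot: [0.767, 0.641, 0.003, 0.002]
contact_force: [1.8, 0.1, -0.1]
opening: 0.601
finger_force: 0.0
```

Call:
carry_out(
  deltas=[0.047, 0, 0, 0, 0, 0, 0.047, 0, 0, 0, 0, 0, 0.047, 0, 0, 0, 0, 0],
)

```text
time: 16.75
eef_pos: [0.4712, 0.2932, 0.0987]
tcp_rot: [0.766, 0.643, -0.001, -0.0]
contact_force: [0.5, -0.4, -0.0]
opening: 0.604
finger_force: 0.0
```

Run:
```python
from h import *
tcpL();p,d,K,C=look("wrist","w6.png");P=cloud(d,K,C)
for y in(-.08,.017,.07): print(y,cap(P,y))
p,d,K,C=look("scene","s6.png");P=cloud(d,K,C)
for y in(-.08,.017,.07): print(y,cap(P,y))
```

```text
tcp in drawer frame [0.     0.017  0.0987] t 16.75
-0.08 (315, array([ 0.0011, -0.0735]), array([0.02 , 0.007]))
0.017 (1687, array([0.0008, 0.017 ]), array([0.022, 0.023]))
0.07 (1669, array([-0.0004,  0.0712]), array([0.022, 0.022]))
-0.08 (100, array([ 0.0039, -0.0808]), array([0.025, 0.023]))
0.017 (79, array([0.0047, 0.0177]), array([0.021, 0.022]))
0.07 (104, array([0.0003, 0.0722]), array([0.026, 0.023]))
```

Call:
carry_out(
  deltas=[0, 0, 0.03, 0, 0, 0, 0, 0, 0.052, 0, 0, 0, 0, 0, 0.063, 0, 0, 0, 0, 0, 0.063, 0, 0, 0],
)

```text
time: 17.35
eef_pos: [0.4713, 0.2928, 0.0356]
tcp_rot: [0.766, 0.643, -0.001, -0.0]
contact_force: [1.2, -0.1, 0.5]
opening: 0.602
finger_force: 0.0
```

Call:
carry_out(
  deltas=[0, 0, 0, 0, 0, 0, 0, 0, 0, 0, 0, 0, 0, 0, 0, 0, 0, 0, 0, 0, -0.002, 0, 0, 0, 0, 0, -0.004, 0, 0, 0],
  grip=15,
)

```text
time: 17.98
eef_pos: [0.4714, 0.2935, 0.0401]
tcp_rot: [0.766, 0.643, -0.0, -0.0]
contact_force: [0.5, 0.4, -0.5]
opening: 0.275
finger_force: 20.8
```

Call:
carry_out(
  deltas=[0.004, 0, -0.001, 0, 0, 0, 0.008, 0, -0.001, 0, 0, 0, 0.012, 0, -0.001, 0, 0, 0, 0.016, 0, -0.001, 0, 0, 0, 0.017, 0, -0.001, 0, 0, 0],
)

```text
time: 18.6
eef_pos: [0.4747, 0.3105, 0.0412]
tcp_rot: [0.766, 0.643, -0.0, 0.0]
contact_force: [0.1, -1.0, -0.0]
opening: 0.277
finger_force: 20.8
```

Call:
carry_out(
  deltas=[0, 0, 0.002, 0, 0, 0, 0, 0, 0.005, 0, 0, 0, 0, 0, 0.005, 0, 0, 0],
)

```text
time: 18.98
eef_pos: [0.4751, 0.3106, 0.0376]
tcp_rot: [0.766, 0.643, 0.0, -0.0]
contact_force: [-1.6, -0.5, 5.2]
opening: 0.272
finger_force: 21.4
```

Call:
carry_out(
  deltas=[0, 0, 0, 0, 0, 0, 0, 0, 0, 0, 0, 0, 0, 0, -0.02, 0, 0, 0, 0, 0, -0.07, 0, 0, 0, -0.04, 0, -0.11, 0, 0, 0],
  grip=60,
)

```text
time: 19.6
eef_pos: [0.469, 0.2721, 0.15]
tcp_rot: [0.765, 0.644, 0.002, 0.001]
contact_force: [0.7, -0.3, 1.9]
opening: 0.601
finger_force: 0.0
```

Run:
```python
from h import *
tcpL();p,d,K,C=look("wrist","w7.png");P=cloud(d,K,C)
for y in(-.08,.03,.08): print(y,cap(P,y))
p,d,K,C=look("scene","s7.png");P=cloud(d,K,C)
for y in(-.08,.03,.08): print(y,cap(P,y))
go([.571,-.177,.25],-.2)
```

```text
tcp in drawer frame [ 0.0017 -0.0042  0.15  ] t 19.6
-0.08 (1041, array([ 0.0013, -0.0817]), array([0.022, 0.022]))
0.03 (1014, array([-0.0001,  0.0336]), array([0.022, 0.022]))
0.08 (1141, array([-0.0004,  0.079 ]), array([0.022, 0.022]))
-0.08 (99, array([ 0.004 , -0.0809]), array([0.024, 0.023]))
0.03 (99, array([0.0023, 0.034 ]), array([0.023, 0.021]))
0.08 (100, array([0.0014, 0.0805]), array([0.023, 0.022]))
delta [-0.4226  0.1774 -0.0965] rot [ 0.011 -0.005  0.025] t 19.7 F [0.5 0.7 0.5] open 0.6
```

Call:
carry_out(
  deltas=[-0.03, 0, -0.05, 0, 0, 0, -0.085, 0.03, -0.09, 0, 0, 0, -0.14, 0.06, -0.09, 0, 0, 0, -0.195, 0.085, -0.09, 0, 0, 0, -0.25, 0.105, -0.09, 0, 0, 0],
)

```text
time: 20.32
eef_pos: [0.5276, 0.0091, 0.2371]
tcp_rot: [0.766, 0.643, 0.001, 0.0]
contact_force: [1.0, -0.3, -0.2]
opening: 0.601
finger_force: 0.0
```

Call:
carry_out(
  deltas=[-0.055, 0.025, 0, 0, 0, 0, -0.11, 0.05, 0, 0, 0, 0.01, -0.15, 0.065, 0, 0, 0, 0.025, -0.168, 0.072, 0, 0, 0, 0.025, -0.168, 0.072, 0, 0, 0, 0.025],
)

```text
time: 20.95
eef_pos: [0.5689, -0.1676, 0.2362]
tcp_rot: [0.774, 0.633, 0.0, -0.0]
contact_force: [0.2, 0.6, 0.8]
opening: 0.598
finger_force: 0.0
```

Run:
```python
from h import *
s=ctrl.get_state();p,d,K,C=look("wrist","w8.png");P=cloud(d,K,C)
X=P.reshape(-1,3);m=(np.hypot(X[:,0]-.571,X[:,1]+.177)<.025)&(X[:,2]>.075)&(X[:,2]<.105);a=X[m];lo,hi=np.percentile(a,[1,99],axis=0);c=(lo+hi)/2;print(len(a),c,hi-lo)
print([(r["score"],r["uv"],at(P,r["uv"])) for r in ctrl.find_in("wrist","bottle_center")[:3]])
go([c[0],c[1],.028],-.2)
cv2.imwrite("pics/w8.png",p[:,:,::-1])
```

```text
509 [ 0.57049259 -0.1784918   0.08482038] [0.02212447 0.02235984 0.01689915]
[(0.92, [285.4, 187.7], array([ 0.5720316 , -0.16787097,  0.08935912])), (0.77, [404.1, 207.6], array([ 0.69203562, -0.22061616,  0.05942325])), (0.66, [161.2, 213.3], array([ 0.43396573, -0.17403246,  0.05773307]))]
delta [-0.0122  0.0042  0.2083] rot [-0.    -0.001  0.002] t 21.05 F [ 0.4  0.2 -0.6] open 0.6
```

View pics/w8.png

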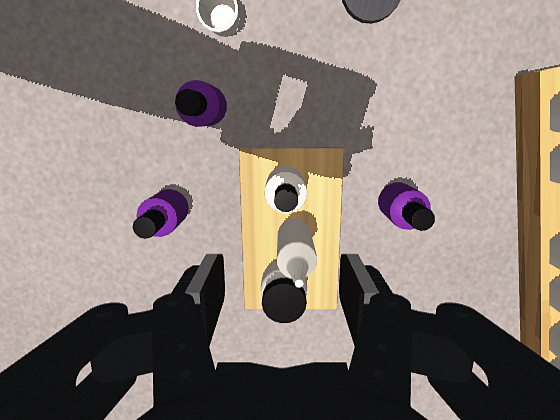

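The white bottle on the board is at (285,190), with the squeeze bottle at (297,255) and the jar at (284,300). The purple look-alikes are off the board at (200,103), (160,213) and (405,207). Now down to the white cap.

Call:
carry_out(
  deltas=[-0.012, 0.004, 0.05, 0, 0, 0, -0.012, 0.004, 0.1, 0, 0, 0, -0.012, 0.004, 0.14, 0, 0, 0, -0.012, 0.004, 0.16, 0, 0, 0, -0.012, 0.004, 0.16, 0, 0, 0],
)

```text
time: 21.68
eef_pos: [0.5698, -0.1783, 0.0753]
tcp_rot: [0.773, 0.634, -0.0, -0.001]
contact_force: [0.4, -0.4, 0.0]
opening: 0.6
finger_force: 0.0
```

Run:
```python
from h import *
p,d,K,C=look("wrist","w9.png");P=cloud(d,K,C)
X=P.reshape(-1,3);m=(np.hypot(X[:,0]-.571,X[:,1]+.177)<.022)&(X[:,2]>.078)&(X[:,2]<.105);a=X[m];lo,hi=np.percentile(a,[1,99],axis=0);c=(lo+hi)/2;print(len(a),c,hi-lo)
go([c[0],c[1],.031],-.2)
```

```text
1834 [ 0.57055723 -0.17845854  0.08583504] [0.02210531 0.02240856 0.01422798]
delta [ 0.0006 -0.0007  0.0462] rot [0.001 0.    0.002] t 21.73 F [ 0.1 -0.7  0.5] open 0.6
```

Call:
carry_out(
  deltas=[0, 0, 0.015, 0, 0, 0, 0, 0, 0.025, 0, 0, 0, 0, 0, 0.035, 0, 0, 0, 0, 0, 0.042, 0, 0, 0, 0, 0, 0.046, 0, 0, 0],
)

```text
time: 22.35
eef_pos: [0.5703, -0.1797, 0.0296]
tcp_rot: [0.774, 0.633, -0.0, -0.0]
contact_force: [-0.2, -0.6, -0.4]
opening: 0.601
finger_force: 0.0
```

Call:
carry_out(
  deltas=[0, 0, 0, 0, 0, 0, 0, 0, 0, 0, 0, 0, 0, 0, 0, 0, 0, 0, 0, 0, 0, 0, 0, 0, 0, 0, -0.01, 0, 0, 0],
  grip=15,
  grip_force=30,
)

```text
time: 22.98
eef_pos: [0.5695, -0.1793, 0.0395]
tcp_rot: [0.774, 0.633, -0.001, -0.001]
contact_force: [-0.5, 0.5, -1.9]
opening: 0.27
finger_force: 29.5
```

Call:
carry_out(
  deltas=[0, 0, -0.04, 0, 0, 0, 0, 0, -0.09, 0, 0, 0, 0, 0, -0.14, 0, 0, 0, 0, 0, -0.18, 0, 0, 0, 0, 0, -0.19, 0, 0, 0],
)

```text
time: 23.6
eef_pos: [0.5721, -0.1805, 0.2347]
tcp_rot: [0.774, 0.633, 0.001, 0.003]
contact_force: [0.8, -0.5, -1.7]
opening: 0.266
finger_force: 29.8
```

Run:
```python
from h import *
w=o-.0717*u-.0237*v;go([*w,.2],-.179);s=ctrl.get_state();print(w,s["eef_pos"],s["opening"],s["contact_force"])
```

```text
delta [ 0.4039 -0.1916  0.0326] rot [ 0.007  0.002 -0.02 ] t 23.6 F [ 0.8 -0.5 -1.7] open 0.27
[0.46422592 0.25314455] [ 0.5720531  -0.18049145  0.2346855 ] 0.2660324422519237 [ 0.75734656 -0.5421238  -1.74099258]
```

Call:
carry_out(
  deltas=[0.03, -0.014, 0, 0, 0, 0, 0.08, -0.038, 0, 0, 0, 0, 0.135, -0.064, 0, 0, 0, -0.01, 0.19, -0.09, 0, 0, 0, -0.02, 0.245, -0.116, 0, 0, 0, -0.02],
)

```text
time: 24.22
eef_pos: [0.5034, 0.085, 0.2282]
tcp_rot: [0.768, 0.641, -0.001, -0.001]
contact_force: [0.7, 1.2, -1.3]
opening: 0.265
finger_force: 29.8
```

Call:
carry_out(
  deltas=[0.05, -0.024, 0, 0, 0, 0, 0.1, -0.047, 0, 0, 0, 0, 0.135, -0.064, 0, 0, 0, 0, 0.155, -0.073, 0, 0, 0, 0, 0.155, -0.073, 0, 0, 0, 0],
)

```text
time: 24.85
eef_pos: [0.4594, 0.2497, 0.2282]
tcp_rot: [0.767, 0.642, -0.002, -0.001]
contact_force: [0.8, -0.6, -1.9]
opening: 0.268
finger_force: 29.8
```

Run:
```python
from h import *
tcpL();w=o-.0717*u-.0237*v;go([*w,.1],-.179)
p,d,K,C=look("scene","s9.png");P=cloud(d,K,C)
for y in(-.08,.03,.08): print(y,cap(P,y))
```

```text
tcp in drawer frame [-0.0038 -0.0279  0.2282] t 24.85
delta [0.0045 0.0045 0.1282] rot [-0.003  0.002  0.003] t 24.85 F [ 0.8 -0.6 -1.9] open 0.27
-0.08 (102, array([ 0.0035, -0.0809]), array([0.024, 0.023]))
0.03 (100, array([0.0014, 0.0341]), array([0.025, 0.023]))
0.08 (102, array([0.0023, 0.0799]), array([0.023, 0.021]))
```

Call:
carry_out(
  deltas=[0.004, 0.004, 0.03, 0, 0, 0, 0.004, 0.004, 0.07, 0, 0, 0, 0.004, 0.004, 0.1, 0, 0, 0, 0.004, 0.004, 0.115, 0, 0, 0, 0.004, 0.004, 0.115, 0, 0, 0],
)

```text
time: 25.52
eef_pos: [0.4651, 0.2511, 0.1141]
tcp_rot: [0.768, 0.641, -0.001, -0.0]
contact_force: [0.1, 0.4, -0.4]
opening: 0.27
finger_force: 29.8
```

Run:
```python
from h import *
tcpL();w=o-.0717*u-.0237*v;go([*w,.039],-.179)
```

```text
tcp in drawer frame [ 0.0015 -0.0255  0.1141] t 25.525
delta [ 0.0019 -0.001   0.0751] rot [-0.002  0.001 -0.001] t 25.52 F [ 0.1  0.4 -0.4] open 0.27
```

Call:
carry_out(
  deltas=[0.002, -0.001, 0.02, 0, 0, 0, 0.002, -0.001, 0.04, 0, 0, 0, 0.002, -0.001, 0.055, 0, 0, 0, 0.002, -0.001, 0.065, 0, 0, 0, 0.002, -0.001, 0.068, 0, 0, 0],
)

```text
time: 26.15
eef_pos: [0.4651, 0.2542, 0.0472]
tcp_rot: [0.768, 0.641, -0.0, -0.0]
contact_force: [-0.2, -0.4, -2.4]
opening: 0.272
finger_force: 29.8
```

Call:
carry_out(
  deltas=[0, 0, 0.002, 0, 0, 0, 0, 0, 0.004, 0, 0, 0, 0, 0, 0.006, 0, 0, 0, 0, 0, 0.006, 0, 0, 0],
)

```text
time: 26.65
eef_pos: [0.465, 0.2542, 0.0413]
tcp_rot: [0.767, 0.641, -0.0, -0.0]
contact_force: [0.1, -0.1, -1.8]
opening: 0.269
finger_force: 29.8
```

Call:
carry_out(
  deltas=[0, 0, 0.001, 0, 0, 0, 0, 0, 0.002, 0, 0, 0, 0, 0, 0.002, 0, 0, 0],
)

```text
time: 27.02
eef_pos: [0.4652, 0.2543, 0.0395]
tcp_rot: [0.767, 0.641, 0.0, 0.0]
contact_force: [-0.3, 0.6, -0.0]
opening: 0.269
finger_force: 30.0
```

Call:
carry_out(
  deltas=[0, 0, 0.0005, 0, 0, 0, 0, 0, 0.001, 0, 0, 0, 0, 0, 0.001, 0, 0, 0],
)

```text
time: 27.4
eef_pos: [0.4653, 0.2544, 0.0395]
tcp_rot: [0.767, 0.641, 0.0, 0.0]
contact_force: [-3.2, -1.5, 6.0]
opening: 0.269
finger_force: 30.5
```

The bottle is on the floor (about 6 N up). Release and withdraw.

Call:
carry_out(
  deltas=[0, 0, -0.001, 0, 0, 0, 0, 0, -0.001, 0, 0, 0, 0, 0, -0.001, 0, 0, 0],
  grip=55,
)

```text
time: 27.78
eef_pos: [0.465, 0.2542, 0.0391]
tcp_rot: [0.767, 0.641, -0.0, -0.0]
contact_force: [-0.2, -0.8, 0.5]
opening: 0.555
finger_force: 0.0
```

Call:
carry_out(
  deltas=[0, 0, -0.02, 0, 0, 0, 0, 0, -0.06, 0, 0, 0, 0, 0, -0.12, 0, 0, 0, 0, 0, -0.18, 0, 0, 0, 0, 0, -0.2, 0, 0, 0],
)

```text
time: 28.4
eef_pos: [0.4671, 0.2549, 0.2445]
tcp_rot: [0.767, 0.641, 0.004, 0.002]
contact_force: [0.1, -0.2, -0.4]
opening: 0.552
finger_force: 0.0
```

Call:
carry_out(
  deltas=[-0.05, 0, 0, 0, 0, 0, -0.1, 0, 0, 0, 0, 0, -0.1, 0, 0, 0, 0, 0, -0.1, 0, 0, 0, 0, 0],
)

```text
time: 28.9
eef_pos: [0.447, 0.1559, 0.2385]
tcp_rot: [0.768, 0.641, -0.0, -0.001]
contact_force: [0.8, 0.0, 0.4]
opening: 0.548
finger_force: 0.0
```

Run:
```python
from h import *
tcpL()
for c in("wrist","scene"):
    p,d,K,C=look(c,c+"10.png");P=cloud(d,K,C)
    for y in(-.081,-.0237,.034,.08): print(c,y,cap(P,y))
    if c=="wrist":wp=p
P0=np.load("sceneP.npy")
for n,b in {"cup":(.5,.58,-.03,.05,.025,.06),"squeeze":(.53,.6,-.265,-.21,.05,.16),"jar":(.5,.59,-.35,-.265,.05,.08),"tape":(.62,.72,.14,.25,.118,.145),"tin":(.65,.72,.29,.36,.125,.15)}.items():
    f=lambda P:P[(P[...,0]>b[0])&(P[...,0]<b[1])&(P[...,1]>b[2])&(P[...,1]<b[3])&(P[...,2]>b[4])&(P[...,2]<b[5])].mean(0).round(3)
    print(n,f(P0),f(P))
cv2.imwrite("pics/fin.png",np.vstack([wp[:300],p[140:320]])[:,:,::-1])
```

```text
tcp in drawer frame [ 0.0006 -0.1224  0.2385] t 28.9
wrist -0.081 (536, array([ 0.0014, -0.0821]), array([0.022, 0.022]))
wrist -0.0237 (640, array([ 0.001 , -0.0219]), array([0.022, 0.022]))
wrist 0.034 (680, array([0.0002, 0.0294]), array([0.022, 0.016]))
wrist 0.08 None
scene -0.081 (99, array([ 0.0022, -0.0808]), array([0.025, 0.023]))
scene -0.0237 (98, array([ 0.0032, -0.0205]), array([0.023, 0.022]))
scene 0.034 (97, array([0.0017, 0.0341]), array([0.026, 0.021]))
scene 0.08 (98, array([0.0015, 0.0801]), array([0.022, 0.022]))
cup [0.541 0.013 0.036] [0.54  0.013 0.036]
squeeze [ 0.58  -0.238  0.091] [ 0.58  -0.238  0.091]
jar [ 0.548 -0.3    0.066] [ 0.549 -0.299  0.066]
tape [0.675 0.219 0.132] [0.675 0.219 0.132]
tin [0.689 0.333 0.14 ] [0.69  0.333 0.139]
```

View pics/fin.png

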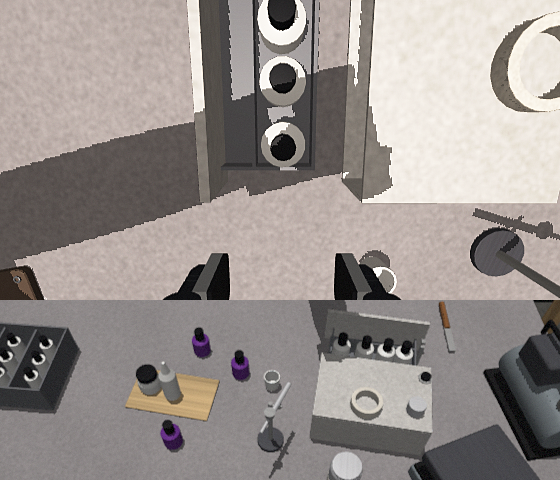

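The lower (scene) part shows all four bottles upright in the open drawer, at about (343–405, 345), and the bystanders unmoved. Handing in.

```bash
python3 -c "
from h import *
print(ctrl.sign_off())"
```

```text
the job is handed in; nothing more can be done
None
```

The job is handed in at about 29 s: the drawer is out with all four bottles standing in the channel, and the last pictures showed the bystanders unmoved; the sign-off gave no verdict.

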